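# Seat the track-pin jar and unscrew its cap

## Task

Press the jar of track pins down by its cap until it is fully home in the wooden holder, then unscrew its tight cap about a quarter turn counter-clockwise (seen from above) while the holder braces the jar. Once the thread lets go, lift the cap straight up and finish still gripping it, level and still, a couple of centimetres above the jar's mouth, with the jar still fully home and the engine shed, buses and scriber left where they are.

Things in the scene. Friction and masses are not known exactly. Their poses are not given: they have to be found in the camera images.
- holder: Square light-wood jar holder fixed to the table top, 100 x 100 mm, 45 mm high, with a round pocket 56 mm across and 32 mm deep in the middle; origin at the centre of its underside, z up. The jar stands in the pocket.
- jar (a joint): How far the jar has been pushed down into the holder's tight collar, in m: 0 = standing 10 mm proud (start), 0.010 = fully home on the pocket's floor. It slides only straight up and down, with about 9 N of friction, and stays where it is left; the holder keeps the jar from turning.
- jar_mouth (a point): Centre of the rim of the clear plastic jar; z up, x and y as the holder's. The jar is 86 mm tall, its body 52 mm and neck 38 mm in diameter. The rim stands 109 mm above the table at the start, 99 mm when the jar is home.
- cap_mid (a point): Dark grey ribbed screw cap on the jar, 56 mm across, 24 mm high, 35 g; a light line on its top runs along its +x. Point at its centre, half-way up, z up. On the closed jar it lies 6 mm below the rim (103 mm above the table at the start, 93 mm with the jar home). Its lower edge overhangs the narrower jar body, so fingers can pass below it.
- shed: Cream plastic engine shed with grey roof, 128 x 86 mm, 76 mm high, loose; origin at the centre of its underside. Leave alone.
- bus_a: Green diecast bus, 110 x 33 mm, 52 mm high, loose; origin at the centre of its underside, long axis x. Leave alone.
- bus_b: The other green diecast bus, the same size. Leave alone.
- scriber: Boxwood-handled scriber lying on the table, 145 mm long along its x, 14 mm thick, origin on the table under it. Leave alone.
- jar_thread (a point): Right-hand thread on the jar's axis, 11 mm below the rim; axes as jar_mouth. The cap's +x starts 6 deg clockwise to 14 deg counter-clockwise of this +x, is free of the thread from 50 deg counter-clockwise and meets a stop near 120. It rises 1.5 mm as it turns, and clears the thread 15 mm up. A sprung liner (14 N) makes it tight (about 0.2 N m); pressed hard, the cap itself gives up to 2 mm.
Mind the look-alikes: they are no part of the job. What is shaped like the part that bears cap_mid but pink is not meant. What is shaped like the holder but green is not meant.

How it is judged:
On the way, in this order (a step that is already met when the one before it is completed fails the run):
1. the jar is pressed fully home with its cap still screwed on (value of joint jar above 0.008 m and angle between the x axis of cap_mid and the x axis of jar_mouth, either way round below 0.5 rad and z of cap_mid in the frame of jar_mouth below -0.003 m), for 0.1 s.
2. the cap is turned loose, still down on the jar (value of joint jar above 0.007 m and angle between the x axis of cap_mid and the x axis of jar_mouth, either way round above 0.7 rad and z of cap_mid in the frame of jar_mouth below 0.008 m), for 0.05 s.
At the end, for the whole second after the job is handed in: The cap is held in the fingers, still (below 30 mm/s) and level within 14 degrees, touching neither jar nor holder, its centre 18 to 65 mm above the jar's rim (lower edge 6 to 53 mm above it) and within 20 mm of the jar's axis sideways; the jar is home (pushed in more than 7 of 10 mm) (z of cap_mid in the frame of jar_mouth between 0.018 and 0.065 m and horizontal distance between cap_mid and jar_mouth below 0.02 m and angle between cap_mid's own z axis and vertical below 0.25 rad and contact force between the fingers and cap above 1 N and contact force between cap and holder below 0.1 N and linear speed of cap below 0.03 m/s and value of joint jar above 0.007 m); the arm keeps its last pose, push and grip.
It fails at once if the engine shed is moved by more than 20 mm (distance of shed from where it was at the start of the episode above 0.02 m).
It fails at once if a bus is moved by more than 20 mm (distance of any of bus_a, bus_b from where it was at the start of the episode above 0.02 m).
It fails at once if the scriber is moved by more than 20 mm (distance of scriber from where it was at the start of the episode above 0.02 m).
It also fails if it takes over 45 s, if anything falls off the work surface, if the arm or the gripper's body presses on something with over 40 N, if the wrist force passes 120 N, or if a joint passes its speed limit or range.

## Robot

A 6-joint arm with a two-finger parallel gripper is mounted at the origin on the work surface. World frame = base frame: x ahead of the robot, y to its left, z up, the work surface at z = 0. Lengths are in m, angles in rad, forces in N, time in s.
With the tool pointing down it reaches from about 0.275 to 0.85 m from the base axis. Payload 5.2 kg.
Tool frame: the origin (TCP) lies on the centre line of the jaws, within the pads' length; the fingertips stand 8 mm ahead of it and the grasp point (between the pads) lies 11 mm behind it; z points along the fingers, x is the direction in which the jaws open and shut, and the axes are right-handed (so a half turn about z gives the same grasp; the last joint's range is limited). The gripper opens to 85 mm and grips with 20 to 120 N. Pads are 22 mm wide; open, the fingers measure 114 mm over their backs; the gripper's body (76 mm by 85 mm) begins 54 mm behind the grasp point. The pads swing forward as they close: fully open they stand 13 mm farther back than shut.
Start: joints at [0.914, 0.259, 1.535, -0, 1.348, -0.203], TCP at [0.241, 0.494, 0.216] pointing down, gripper open.
Joint ranges: [-3.14, 3.14], [-0.91, 2.08], [0.19, 2.58], [-1.22, 4.36], [0.22, 2.71], [-3.12, 3.12]. Speed limits (rad/s): [2.57, 2.57, 3.14, 3.14, 3.14, 3.14].

## Interface

Orientations are given as a unit quaternion [w, x, y, z].
In Python, from workcell import ctrl gives the robot as it stands. The module is installed in compiled form; this text tells all that it offers.
- The arm moves only by the shell command python3 -m jog 'ROWS' [FORCE]. ROWS is JSON, one flat list of numbers, 7 for each row, row after row: the shift along the tool's x, y, z in mm, then the turn, a rotation vector about the tool's x, y, z in rad, then the opening, from 0 (shut) to 1 (fully open). In form: [tx, ty, tz, rx, ry, rz, jaw, tx, ty, tz, rx, ry, rz, jaw, ...]. A call has 1 to 12 rows; each row is the pose to reach, as a shift and turn from the pose measured when the call began, along the tool's axes at that moment; what a row does not reach only later rows make up. A row lasts 1/8 s, in which the tool goes at most 62.5 mm and 10.7 degrees, less where a joint would pass 70% of its speed; a pose out of reach is approached as far as the arm can. A call with a gripper value outside its range is refused whole. The fingers move at their own pace and stop on an object; FORCE is the grip in N (left out, the last holds). Time passes only in rows, so rows that repeat a pose let the fingers close. It gives the time, the measured TCP pose, the force and the opening at its end, in the units of the state.
- ctrl.get_obs(): the state, without advancing time (a new reading comes with each control period).
- ctrl.snapshot(name): name is "side" or "top" or "wrist"; returns a dict with "pixels" (400x640x3 uint8, red, green, blue), "fx", "fy", "cx", "cy" (pixels), "camera_from_world" (4x4, takes a point from world to camera coordinates). Camera axes: x right, y down, z forward; pixel columns grow to the right and rows downward; lengths in m; the calibration is good to about 2 mm. A picture is of the moment at which its call begins. There is no depth.
- ctrl.close_job(): hands the job in, once; it reports no verdict.
The state is a dict: "clock": time; "joint_positions": joint angles; "joint_vel": joint speeds; "joint_torque": joint torques, N m; "tool_pos": TCP position; "orientation": TCP orientation; "force": force on the tool from outside, world axes, zero at the start; "wrist_torque": the same for the moment, N m; "finger_gap": finger opening in m.
Only numpy, scipy, OpenCV 4.12 (cv2) and the standard library are available. Lean on these libraries where they do the work, as an engineer would, in place of code of your own. Each camera call takes 0.05 s, during which the arm holds its last target.

## Working session

There is one attempt and no reset: what is moved stays moved. The work goes in short steps, Python scripts to look and compute and a shell command to move; the robot and the scene stay as the last step left them, time stands still between calls to the robot, and variables do not carry over. Pictures are saved under pics/ and viewed, and the job is handed in when it is done.

```bash
mkdir -p pics
python3 - <<'E'
from workcell import ctrl
import cv2,numpy as np
o=ctrl.get_obs()
print({k:np.round(v,4).tolist() for k,v in o.items()})
for n in ["side","top","wrist"]:
    s=ctrl.snapshot(n); cv2.imwrite(f"pics/{n}0.png",s["pixels"][:,:,::-1])
    print(n,s["fx"],s["cx"],s["cy"],np.round(s["camera_from_world"],3).tolist())
E
```

```text
{'clock': 0.0, 'joint_positions': [0.9142, 0.2593, 1.5361, -0.0, 1.348, -0.2028], 'joint_vel': [-0.0006, -0.0019, 0.0018, 0.0004, 0.0007, -0.0001], 'joint_torque': [0.0, -44.6032, -29.057, -0.0, 0.0118, 0.0], 'tool_pos': [0.2408, 0.4939, 0.2154], 'orientation': [0.0003, 0.8481, 0.5299, -0.0009], 'force': [-1.0456, -0.6743, 0.4299], 'wrist_torque': [-0.0194, -0.0281, -0.0134], 'finger_gap': 0.0852}
side 375.89946829580805 322.1283151081011 203.6861302368711 [[0.966, -0.26, 0.018, -0.477], [-0.117, -0.495, -0.861, 0.121], [0.233, 0.829, -0.508, 0.966], [0.0, 0.0, 0.0, 1.0]]
top 378.7944483176393 318.4804521445163 200.30653178786412 [[0.028, -1.0, -0.006, -0.027], [-0.998, -0.028, -0.06, 0.494], [0.06, 0.007, -0.998, 1.116], [0.0, 0.0, 0.0, 1.0]]
wrist 354.9928776337884 315.238448249271 199.94562577347713 [[0.44, 0.898, -0.002, -0.548], [0.859, -0.42, 0.293, -0.038], [0.262, -0.13, -0.956, 0.38], [0.0, 0.0, 0.0, 1.0]]
```

View pics/side0.png

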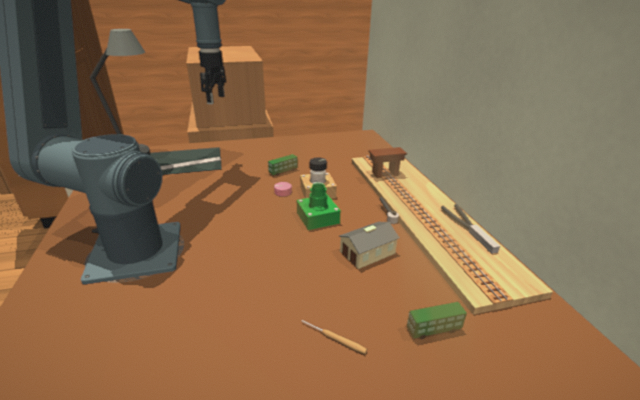

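View pics/top0.png

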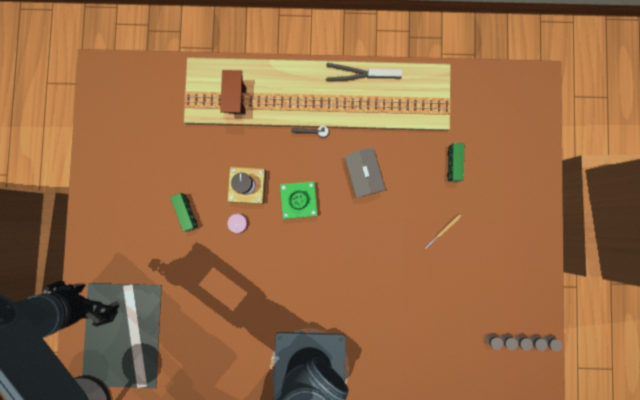

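View pics/wrist0.png

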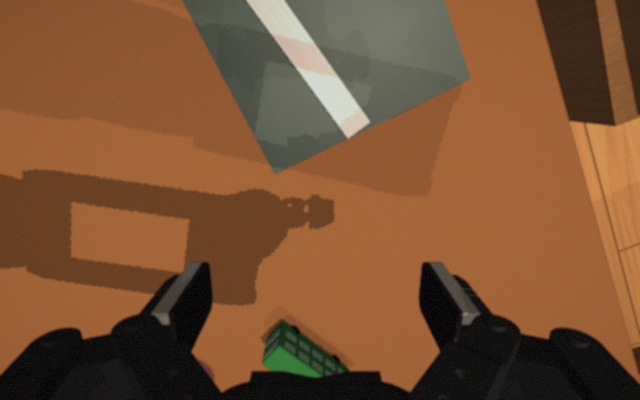

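The top view shows the light-wood holder at about (246,185) with the dark cap at (242,183). The green look-alike holder is at (299,200), the pink cap at (237,223), and the nearest bus at (184,212). In the side view the cap is at (318,163). Next I'll measure them.

```bash
cat > h.py <<'E'
import numpy as np,cv2
from workcell import ctrl
def ray(s,u,v):
    T=np.array(s["camera_from_world"]);R=T[:3,:3];c=-R.T@T[:3,3]
    return c,R.T@np.array([(u-s["cx"])/s["fx"],(v-s["cy"])/s["fy"],1])
def onz(s,u,v,z):
    c,d=ray(s,u,v);return c+d*(z-c[2])/d[2]
def proj(s,p):
    T=np.array(s["camera_from_world"]);q=T[:3,:3]@np.array(p)+T[:3,3]
    return s["fx"]*q[0]/q[2]+s["cx"],s["fy"]*q[1]/q[2]+s["cy"]
E
python3 - <<'E'
from h import *
s=ctrl.snapshot("top");im=s["pixels"][:,:,::-1].copy()
hsv=cv2.cvtColor(im,cv2.COLOR_BGR2HSV)
c=im[140:245,155:335];cv2.imwrite("pics/top_crop.png",cv2.resize(c,None,fx=4.4,fy=4.4,interpolation=cv2.INTER_CUBIC))
s2=ctrl.snapshot("side");c=s2["pixels"][140:240,260:350,::-1];cv2.imwrite("pics/side_crop.png",cv2.resize(c,None,fx=6,fy=6,interpolation=cv2.INTER_CUBIC))
# holder mask
for nm,(u,v) in dict(cap=(242,183),holderpx=(258,170),green=(299,200)).items(): print(nm,hsv[v,u])
roi=np.zeros(hsv.shape[:2],np.uint8);roi[160:212,220:272]=1
m=((hsv[...,0]>10)&(hsv[...,0]<28)&(hsv[...,2]>150)).astype(np.uint8)*roi
cs,_=cv2.findContours(m,0,2);k=max(cs,key=cv2.contourArea);r=cv2.minAreaRect(k);b=cv2.boxPoints(r);print(r)
P=np.array([onz(s,*p,0.045)[:2] for p in b]);print(P.round(4),P.mean(0),np.linalg.norm(np.diff(P,axis=0),axis=1))
m=((hsv[...,2]<110)).astype(np.uint8)*roi
cs,_=cv2.findContours(m,0,2)
for k in cs:
  if cv2.contourArea(k)>20: print(cv2.contourArea(k),cv2.minEnclosingCircle(k))
g=((hsv[...,0]>45)&(hsv[...,0]<80)&(hsv[...,1]>150)).astype(np.uint8)
cs,_=cv2.findContours(g,0,2)
for k in cs:
  if cv2.contourArea(k)>20:
    r=cv2.minAreaRect(k);print(r, onz(s,*r[0],0.045).round(3))
print('pink',onz(s,237,223,.01).round(3),'table at green',onz(s,299,200,0).round(3))
E
```

```text
cap [ 18  24 107]
holderpx [ 21 108 210]
green [ 65 155 191]
((245.5, 185.5), (51.0, 51.0), 90.0)
[[0.6029 0.2786]
 [0.607  0.1292]
 [0.4578 0.1238]
 [0.4536 0.2721]] [0.53034378 0.20093385] [0.14951233 0.14931138 0.14829876]
250.5 ((242.2894744873047, 182.8947296142578), 10.462567329406738)
63.0 ((264.5, 186.5), 15.572511672973633)
((298.2336120605469, 199.56967163085938), (31.053756713867188, 31.506439208984375), 84.80557250976562) [0.493 0.046 0.045]
pink [0.42  0.229 0.01 ] table at green [0.495 0.046 0.   ]
```

```bash
ls -la pics
```

```text
total 1536
drwxr-xr-x 2 agent agent   4096 Dec  7 14:24 .
drwxr-xr-x 3 agent agent   4096 Dec  7 14:24 ..
-rw-r--r-- 1 agent agent 337837 Dec  7 14:23 side0.png
-rw-r--r-- 1 agent agent 243146 Dec  7 14:24 side_crop.png
-rw-r--r-- 1 agent agent 336354 Dec  7 14:23 top0.png
-rw-r--r-- 1 agent agent 263583 Dec  7 14:24 top_crop.png
-rw-r--r-- 1 agent agent 369009 Dec  7 14:23 wrist0.png
```

View pics/top_crop.png

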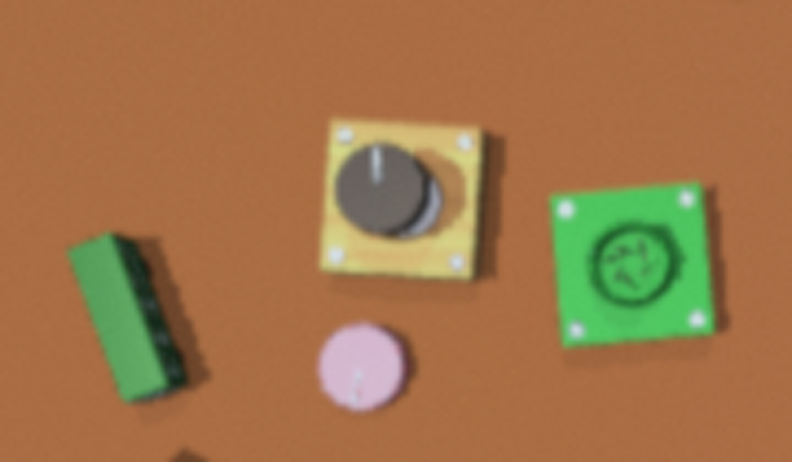

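View pics/side_crop.png

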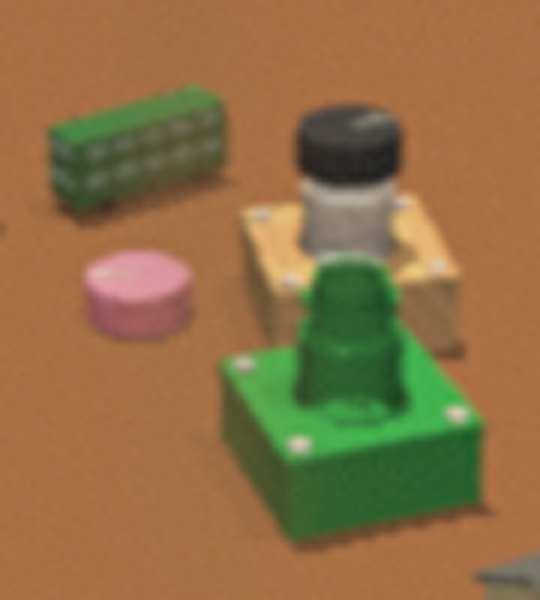

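Run:
```python
from h import *
s=ctrl.snapshot("top")
cr=np.array([(331,120),(484,128),(475,280),(320,270)])/4.4+[155,140]-0.4
P=np.array([onz(s,*p,0.045)[:2] for p in cr]);print(P.round(4),P.mean(0),[np.linalg.norm(P[i]-P[i-1]).round(4) for i in range(4)])
print([np.degrees(np.arctan2(*(P[i]-P[j])[::-1])) for i,j in((0,3),(1,2),(0,1),(3,2))])
im=s["pixels"][:,:,::-1].copy();hsv=cv2.cvtColor(im,cv2.COLOR_BGR2HSV)
roi=np.zeros(hsv.shape[:2],np.uint8);roi[165:205,225:258]=1
m=((hsv[...,1]<75)&(hsv[...,2]<135)).astype(np.uint8)*roi
cs,_=cv2.findContours(m,0,2);k=max(cs,key=cv2.contourArea);print(cv2.minEnclosingCircle(k),cv2.fitEllipse(k))
for c in [(382/4.4+155-.4,189/4.4+140-.4),cv2.fitEllipse(k)[0]]: print('cap',c,onz(s,*c,0.115).round(4))
a=onz(s,378/4.4+155,180/4.4+140,.115);b=onz(s,376/4.4+155,148/4.4+140,.115);print('line',np.degrees(np.arctan2(*(b-a)[:2][::-1])))
# side
s2=ctrl.snapshot("side");c=proj(s2,[*P.mean(0),.103]);print('side pred cap',c)
# top of the cap centre in side crop (348,128)/6
u=(348/6+260-.4,128/6+140-.4);print('side cap top',u,onz(s2,*u,0.115).round(4))
o=ctrl.get_obs();w=o["orientation"]
from scipy.spatial.transform import Rotation as R
r=R.from_quat([*w[1:],w[0]]).as_matrix();print(r.round(3))
bus=[((110,235)),(185,385),(75,250),(125,400)]
print([onz(s,p[0]/4.4+155,p[1]/4.4+140,.052).round(3) for p in bus])
```

```text
[[0.5835 0.249 ]
 [0.5809 0.147 ]
 [0.4797 0.1492]
 [0.4834 0.252 ]] [0.53186118 0.1992917 ] [np.float64(0.1001), np.float64(0.102), np.float64(0.1013), np.float64(0.1029)]
[np.float64(-1.756554418677622), np.float64(-1.2697242259228465), np.float64(88.55333816110047), np.float64(87.9015644826594)]
((243.5, 182.5), 12.020915031433105) ((242.83917236328125, 183.2322235107422), (19.133813858032227, 22.222957611083984), 99.5862808227539)
cap (241.4181818181818, 182.55454545454543) [0.5312 0.1982 0.115 ]
cap (242.83917236328125, 183.2322235107422) [0.5295 0.1943 0.115 ]
line 5.875571689824512
side pred cap (np.float64(318.002196838822), np.float64(163.42790278567435))
side cap top (317.6, 160.93333333333334) [0.5286 0.1924 0.115 ]
[[ 0.438  0.899 -0.   ]
 [ 0.899 -0.438 -0.   ]
 [-0.    -0.    -1.   ]]
[array([0.501, 0.388, 0.052]), array([0.404, 0.334, 0.052]), array([0.491, 0.411, 0.052]), array([0.393, 0.373, 0.052])]
```

The holder centre measures (0.532, 0.199). Its sides come out at 100–103 mm against the given 100. The cap from the top view is at (0.531, 0.198), and the side view agrees to within about 6 mm. The cap line is about 7° counter-clockwise of the holder. I'll move above it and refine with the wrist camera.

```bash
python3 -m jog '[-15,40,0,0,0,0,1, -30,85,0,0,0,0,1, -47,130,0,0,0,0,1, -63,175,0,0,0,0,1, -79,220,0,0,0,0,1, -95,265,0,0,0,0,1, -111,310,0,0,0,0,1, -125,350,0,0,0,0,1, -135,378,0,0,0,0,1, -139,390,0,0,0,0,1, -139,390,0,0,0,0,1, -139,390,0,0,0,0,1]' 80
python3 - <<'E'
from h import *
s=ctrl.snapshot("wrist");cv2.imwrite("pics/wrist1.png",s["pixels"][:,:,::-1])
for p in ([.531,.198,.115],[.5319,.1993,.045]): print(proj(s,p))
print(np.round(ctrl.get_obs()["joint_positions"],3))
E
```

```text
clock: 1.85
tool_pos: [0.5297, 0.1993, 0.216]
orientation: [-0.0, 0.848, 0.53, -0.0]
force: [0.4, -0.2, -0.7]
finger_gap: 0.0855
(np.float64(316.50199947274706), np.float64(195.53871744586888))
(np.float64(317.9300952151185), np.float64(175.083656774246))
[ 0.163  0.288  1.496  0.     1.359 -0.955]
```

View pics/wrist1.png

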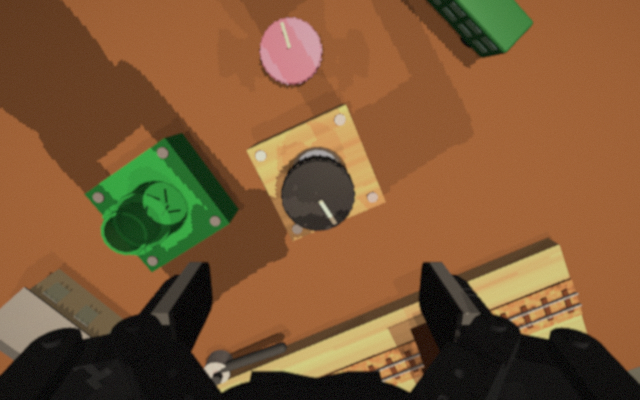

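Run:
```python
from h import *
s=ctrl.snapshot("wrist");im=s["pixels"];hsv=cv2.cvtColor(im,cv2.COLOR_RGB2HSV)
roi=np.zeros(hsv.shape[:2],np.uint8);roi[140:245,265:375]=1
m=((hsv[...,2]<95)).astype(np.uint8)*roi
m=cv2.morphologyEx(m,cv2.MORPH_OPEN,np.ones((5,5)))
cs,_=cv2.findContours(m,0,2);k=max(cs,key=cv2.contourArea)
print(cv2.minEnclosingCircle(k),cv2.boundingRect(k))
c=ray(s,0,0)[0];print('cam',c.round(4))
for e in ((318,191),cv2.minEnclosingCircle(k)[0]): print(onz(s,*e,.115).round(4),'r',s['fx']*.028/(c[2]-.115))
P=np.array([onz(s,*p,.045)[:2] for p in ((247,152),(346,104),(385,201))]);print(P,'ctr',(P[0]+P[2])/2,np.linalg.norm(P[0]-P[1]),np.linalg.norm(P[1]-P[2]))
a=onz(s,321,203,.115);b=onz(s,333,222,.115);print('line',np.degrees(np.arctan2(b[1]-a[1],b[0]-a[0])))
```

```text
((316.50054931640625, 191.80857849121094), 38.150360107421875) (282, 156, 72, 74)
cam [0.4627 0.2305 0.3738]
[0.5283 0.2007 0.115 ] r 38.41145672157951
[0.5284 0.1994 0.115 ] r 38.41145672157951
[[0.48322198 0.14969988]
 [0.48440255 0.25038084]
 [0.58359788 0.24656147]] ctr [0.53340993 0.19813067] 0.10068788782429089 0.09926883104047655
line 5.234715747981364
```

The wrist view shows the cap centre at about (317,191), radius 38 px where 38.4 is expected. That puts it at (0.528, 0.200), and the holder centre comes out at (0.533, 0.198). The TCP at (0.530, 0.199) is therefore centred, so I'll descend and grip.

```bash
python3 -m jog '[0,0,25,0,0,0,1, 0,0,50,0,0,0,1, 0,0,75,0,0,0,1, 0,0,95,0,0,0,1, 0,0,110,0,0,0,1, 0,0,118,0,0,0,1, 0,0,123,0,0,0,1, 0,0,124,0,0,0,1, 0,0,124,0,0,0,1]'
python3 - <<'E'
from h import *
s=ctrl.snapshot("side");c=s["pixels"][80:220,230:400,::-1];cv2.imwrite("pics/side2.png",cv2.resize(c,None,fx=4,fy=4,interpolation=cv2.INTER_CUBIC))
E
```

```text
clock: 3.08
tool_pos: [0.5301, 0.1994, 0.0926]
orientation: [0.0, 0.848, 0.531, 0.0]
force: [0.4, 0.1, -1.1]
finger_gap: 0.0857
```

View pics/side2.png

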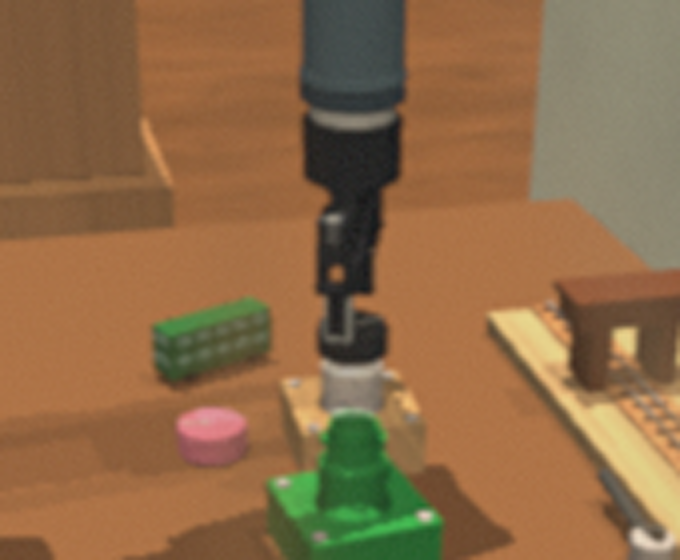

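The open near finger is at (338,330) in the crop, level with the cap at (352,337). I'll close the jaws.

```bash
python3 -m jog '[0,0,0,0,0,0,0.6, 0,0,0,0,0,0,0.5, 0,0,0,0,0,0,0.3, 0,0,0,0,0,0,0.3, 0,0,0,0,0,0,0.3]' 60
python3 - <<'E'
from h import *
s=ctrl.snapshot("side");c=s["pixels"][80:220,230:400,::-1];cv2.imwrite("pics/side3.png",cv2.resize(c,None,fx=4,fy=4,interpolation=cv2.INTER_CUBIC))
E
```

```text
clock: 3.75
tool_pos: [0.5309, 0.2, 0.0938]
orientation: [0.0, 0.848, 0.53, 0.001]
force: [-0.5, 2.3, 5.3]
finger_gap: 0.0512
```

View pics/side3.png

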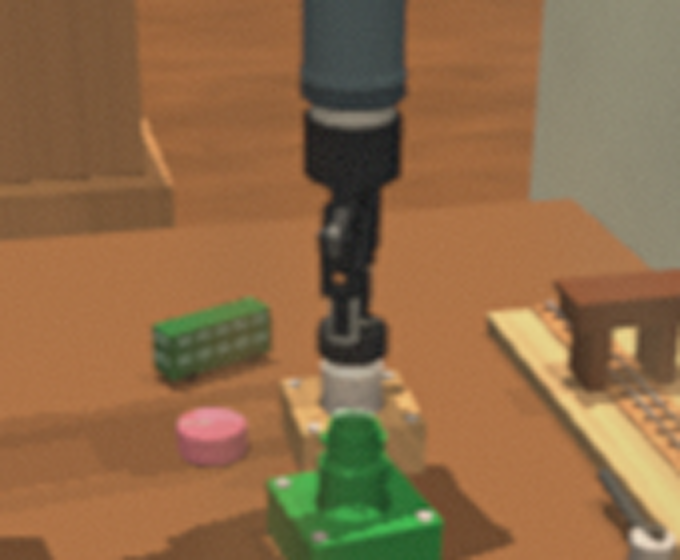

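```bash
python3 -m jog '[0,0,0,0,0,0,0.3]'
python3 - <<'E'
from h import *
s=ctrl.snapshot("wrist");cv2.imwrite("pics/wrist3.png",s["pixels"][:,:,::-1])
E
```

```text
clock: 3.92
tool_pos: [0.5309, 0.2002, 0.094]
orientation: [0.0, 0.848, 0.531, 0.002]
force: [-0.9, 0.3, -0.5]
finger_gap: 0.051
```

View pics/wrist3.png

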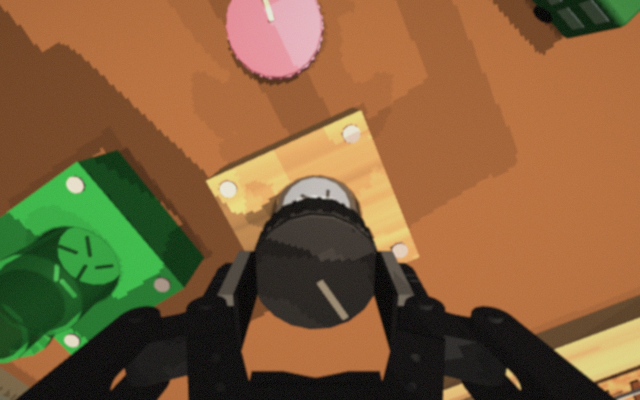

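The jaws straddle the cap, and the gap stalled at 51 mm on a 56 mm cap. I'll press down gradually with a firmer grip and watch the force.

```bash
python3 -m jog '[0,0,0,0,0,0,0.2, 0,0,1,0,0,0,0.2, 0,0,3,0,0,0,0.2, 0,0,5,0,0,0,0.2, 0,0,5,0,0,0,0.2]' 100
python3 - <<'E'
from h import *
s=ctrl.snapshot("side");c=s["pixels"][80:220,230:400,::-1];cv2.imwrite("pics/side4.png",cv2.resize(c,None,fx=4,fy=4,interpolation=cv2.INTER_CUBIC))
E
```

```text
clock: 4.6
tool_pos: [0.5307, 0.1984, 0.0898]
orientation: [0.001, 0.848, 0.531, 0.001]
force: [-3.1, -5.4, 6.4]
finger_gap: 0.0169
```

View pics/side4.png

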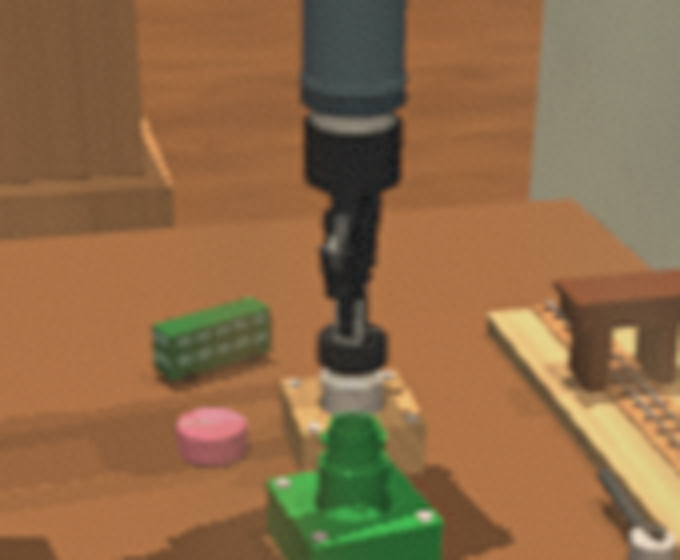

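Run:
```python
from h import *
s=ctrl.snapshot("wrist");cv2.imwrite("pics/wrist4.png",s["pixels"][:,:,::-1])
for z in (.082,.09,.098,.1,.11): print(z,proj(s,[.5307,.1984,z]))
print(ctrl.get_obs()["finger_gap"])
```

```text
0.082 (np.float64(318.3256074350565), np.float64(243.83692259809297))
0.09 (np.float64(318.4512035908992), np.float64(250.66568264847126))
0.098 (np.float64(318.5884697405874), np.float64(258.12894928246845))
0.1 (np.float64(318.62480256076935), np.float64(260.1043927927541))
0.11 (np.float64(318.8200747102327), np.float64(270.7214904599419))
0.016828175071450298
```

View pics/wrist4.png

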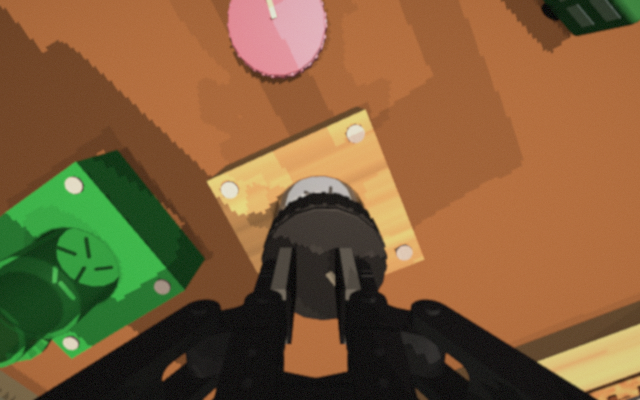

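Run:
```python
from h import *
s=ctrl.snapshot("side")
print('observed tip before: open (314,164.5) at gap .0857; gripping (316.5,165) ; now (318,165.5)')
for r in (.043,.028,.01):
  for z in (.08,.09,.1,.11,.12): print(r,z,np.round(proj(s,[.5307-.438*r,.199-.899*r,z]),1))
w=ctrl.snapshot("wrist");c=w["pixels"][190:340,220:420,::-1];cv2.imwrite("pics/wrist5.png",cv2.resize(c,None,fx=4,fy=4,interpolation=cv2.INTER_CUBIC))
c=s["pixels"][140:190,290:350,::-1];cv2.imwrite("pics/side5.png",cv2.resize(c,None,fx=10,fy=10,interpolation=cv2.INTER_CUBIC))
print(ctrl.get_obs()["force"],ctrl.get_obs()["clock"])
```

```text
observed tip before: open (314,164.5) at gap .0857; gripping (316.5,165) ; now (318,165.5)
0.043 0.08 [314.8 175.8]
0.043 0.09 [314.9 172.9]
0.043 0.1 [314.9 170. ]
0.043 0.11 [314.9 167.1]
0.043 0.12 [315.  164.1]
0.028 0.08 [315.8 173.7]
0.028 0.09 [315.8 170.9]
0.028 0.1 [315.9 168. ]
0.028 0.11 [315.9 165.1]
0.028 0.12 [315.9 162.1]
0.01 0.08 [317.  171.3]
0.01 0.09 [317.  168.5]
0.01 0.1 [317.  165.6]
0.01 0.11 [317.1 162.8]
0.01 0.12 [317.1 159.8]
[-2.7701657  -4.67306498  7.67691156] 4.8
```

View pics/wrist5.png

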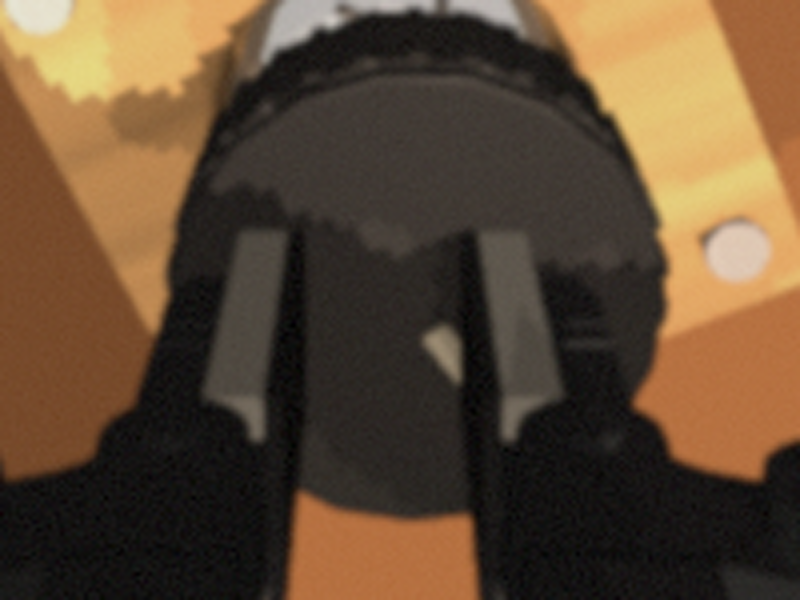

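View pics/side5.png

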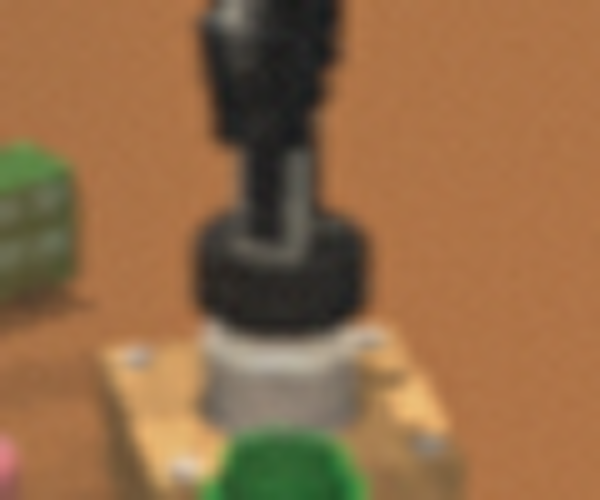

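The fingers slipped up and are now standing on the cap top, at (285,248) and (345,248) in the wrist view. The side view puts the fingertips 15–20 mm higher relative to the TCP than I had assumed. The jar is already partly pressed, and pushing on the cap top works too. I'll finish the press this way, then regrasp lower.

```bash
python3 -m jog '[0,0,1,0,0,0,0.2, 0,0,2,0,0,0,0.2, 0,0,3,0,0,0,0.2, 0,0,3,0,0,0,0.2]' 40
```

```text
clock: 5.3
tool_pos: [0.5309, 0.1982, 0.0894]
orientation: [0.002, 0.847, 0.531, 0.001]
force: [-7.4, -2.5, 19.2]
finger_gap: 0.0168
```

Run:
```python
from h import *
s=ctrl.snapshot("side");cv2.imwrite("pics/side6.png",s["pixels"][:,:,::-1])
a=cv2.imread("pics/side0.png",0).astype(int);b=cv2.cvtColor(s["pixels"],cv2.COLOR_RGB2GRAY).astype(int)
for x in (312,315,321,323):print(x,a[150:186,x].tolist(),'\n   ',b[150:186,x].tolist())
for z in (.091,.081): print(proj(s,[.531-.0,.199-.028,z]))
```

```text
312 [124, 122, 124, 125, 123, 126, 124, 120, 98, 81, 67, 73, 70, 60, 48, 40, 43, 42, 41, 62, 112, 150, 153, 135, 126, 122, 120, 118, 116, 114, 114, 112, 134, 161, 163, 144] 
    [36, 40, 43, 46, 76, 114, 127, 128, 128, 126, 119, 90, 70, 66, 67, 57, 46, 45, 44, 40, 43, 42, 78, 134, 162, 163, 142, 122, 118, 116, 117, 117, 124, 141, 150, 143]
315 [125, 123, 126, 122, 125, 124, 124, 105, 81, 70, 70, 70, 72, 70, 57, 44, 45, 45, 45, 39, 59, 114, 157, 170, 148, 136, 133, 131, 128, 128, 117, 126, 162, 144, 99, 76] 
    [35, 39, 44, 35, 34, 40, 43, 43, 39, 40, 43, 45, 38, 50, 76, 86, 64, 44, 40, 43, 40, 39, 38, 74, 137, 173, 173, 145, 132, 131, 132, 132, 132, 116, 89, 76]
321 [122, 124, 124, 123, 126, 124, 122, 107, 91, 112, 109, 84, 72, 69, 54, 42, 41, 35, 37, 34, 66, 119, 159, 166, 146, 135, 131, 128, 124, 119, 121, 124, 138, 130, 94, 71] 
    [52, 81, 78, 73, 72, 78, 78, 77, 78, 77, 67, 63, 80, 70, 55, 49, 47, 43, 43, 41, 42, 40, 45, 86, 143, 170, 168, 142, 130, 128, 128, 124, 119, 112, 88, 76]
323 [124, 124, 125, 125, 124, 123, 123, 118, 107, 124, 101, 73, 67, 63, 48, 37, 36, 36, 38, 47, 92, 140, 153, 145, 130, 123, 121, 118, 113, 111, 111, 112, 117, 132, 120, 96] 
    [113, 125, 128, 127, 127, 127, 127, 128, 130, 127, 113, 84, 82, 63, 45, 46, 45, 42, 41, 41, 39, 36, 67, 122, 160, 162, 137, 119, 119, 118, 117, 113, 117, 126, 118, 97]
(np.float64(319.93771905066217), np.float64(170.5858851370659))
(np.float64(319.8893149899783), np.float64(173.44763696742396))
```

The cap's lower edge dropped 2.7 px in the side view, which is about 9.3 mm. The push of 19 N is about double the 9 N friction, so the jar is on the floor. I'll lift clear, open, and regrasp about 28 mm lower.

```bash
python3 -m jog '[0,0,-10,0,0,0,0.2, 0,0,-30,0,0,0,0.2, 0,0,-35,0,0,0,0.7, 0,0,-35,0,0,0,1, 0,0,-35,0,0,0,1, 0,0,-35,0,0,0,1, 0,0,-35,0,0,0,1]' 60
python3 - <<'E'
from h import *
s=ctrl.snapshot("side");cv2.imwrite("pics/side7.png",cv2.resize(s["pixels"][130:190,280:360,::-1],None,fx=8,fy=8,interpolation=cv2.INTER_CUBIC))
b=cv2.cvtColor(s["pixels"],cv2.COLOR_RGB2GRAY).astype(int)
for x in (312,315,321,323):print(x,b[165:180,x].tolist())
E
```

```text
clock: 6.22
tool_pos: [0.5305, 0.1983, 0.1239]
orientation: [0.002, 0.847, 0.531, 0.001]
force: [0.4, -0.7, 0.0]
finger_gap: 0.0855
312 [64, 51, 48, 42, 42, 42, 49, 87, 136, 162, 162, 137, 122, 116, 116]
315 [53, 44, 43, 45, 42, 42, 41, 41, 77, 137, 173, 171, 144, 132, 131]
321 [46, 49, 41, 40, 41, 41, 37, 45, 86, 142, 171, 168, 143, 129, 128]
323 [47, 47, 41, 40, 41, 37, 37, 65, 123, 159, 160, 137, 122, 119, 118]
```

View pics/side7.png

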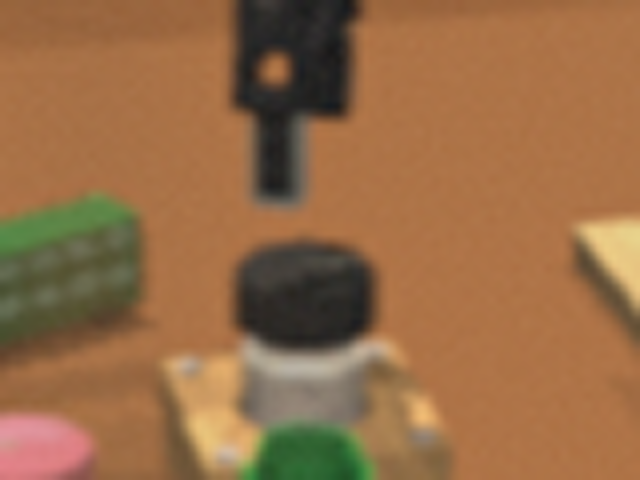

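The cap stayed down with the load off. The open tips sit about 25 mm above the reported TCP (row 155.6, z ≈ 0.149). I'll descend to TCP z ≈ 0.065 and check before closing.

```bash
python3 -m jog '[0,0,20,0,0,0,1, 0,0,35,0,0,0,1, 0,0,46,0,0,0,1, 0,0,54,0,0,0,1, 0,0,59,0,0,0,1, 0,0,59,0,0,0,1]'
python3 - <<'E'
from h import *
s=ctrl.snapshot("side");cv2.imwrite("pics/side8.png",cv2.resize(s["pixels"][130:190,280:360,::-1],None,fx=8,fy=8,interpolation=cv2.INTER_CUBIC))
s=ctrl.snapshot("wrist");cv2.imwrite("pics/wrist8.png",s["pixels"][:,:,::-1])
E
```

```text
clock: 7.02
tool_pos: [0.5307, 0.1981, 0.0649]
orientation: [0.002, 0.847, 0.531, 0.001]
force: [-0.8, -0.6, 0.2]
finger_gap: 0.0854
```

View pics/side8.png

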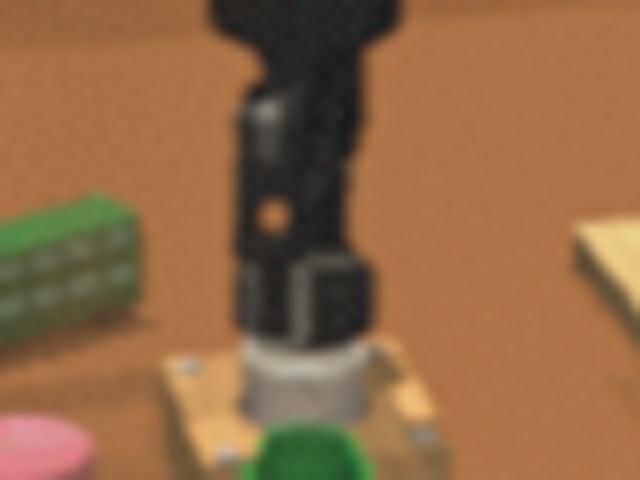

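View pics/wrist8.png

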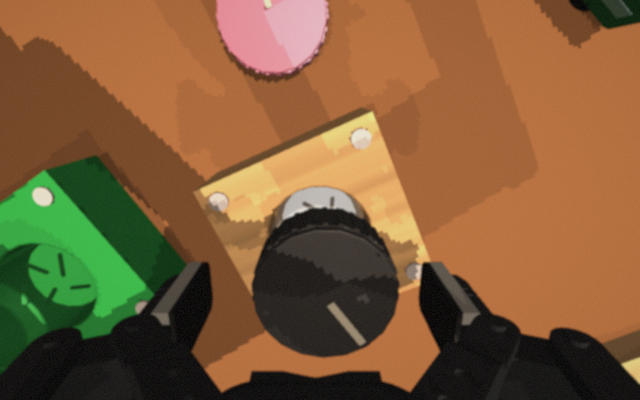

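The pad now spans the cap's full side (crop rows 255–340), and the jaws straddle the cap evenly in the wrist view. I'll close on it.

```bash
python3 -m jog '[0,0,0,0,0,0,0.6, 0,0,0,0,0,0,0.4, 0,0,0,0,0,0,0.3, 0,0,0,0,0,0,0.3, 0,0,0,0,0,0,0.3]' 70
python3 - <<'E'
from h import *
s=ctrl.snapshot("side");cv2.imwrite("pics/side9.png",cv2.resize(s["pixels"][130:190,280:360,::-1],None,fx=8,fy=8,interpolation=cv2.INTER_CUBIC))
o=ctrl.get_obs();print(o["force"],o["finger_gap"],o["tool_pos"],o["joint_positions"])
E
```

```text
clock: 7.75
tool_pos: [0.5326, 0.1993, 0.0671]
orientation: [0.002, 0.847, 0.531, 0.003]
force: [0.4, 2.6, 6.7]
finger_gap: 0.0547
[0.41026307 3.33212767 6.11307064] 0.05492561798503284 [0.53264601 0.19930916 0.06707754] [ 0.1630695   0.42741368  1.68654461 -0.0019351   1.01970502 -0.95538448]
```

View pics/side9.png

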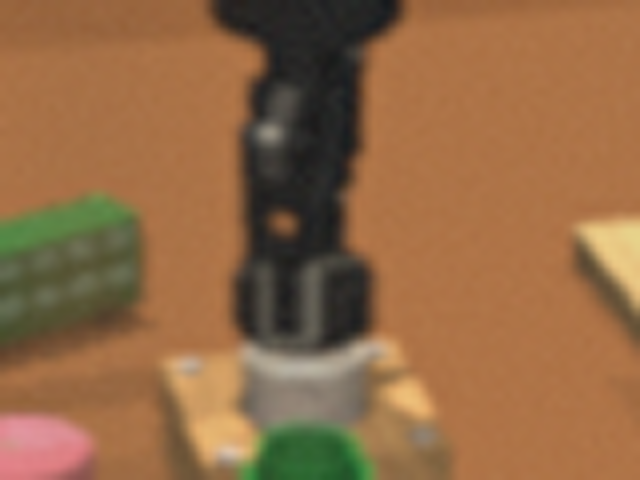

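Gripped: the gap is 54.9 mm on the 56 mm cap, with the pads over its full height. Now I'll turn it counter-clockwise with light downward pressure. Tool z points down, so that is negative rz.

```bash
python3 -m jog '[0,0,1,0,0,0,0.3, 0,0,1,0,0,-0.1,0.3, 0,0,1,0,0,-0.2,0.3, 0,0,1,0,0,-0.3,0.3, 0,0,1,0,0,-0.4,0.3, 0,0,1,0,0,-0.5,0.3, 0,0,1,0,0,-0.5,0.3]' 100
python3 - <<'E'
from h import *
o=ctrl.get_obs();print(o["wrist_torque"],o["finger_gap"],o["joint_positions"])
s=ctrl.snapshot("wrist");cv2.imwrite("pics/wrist10.png",s["pixels"][:,:,::-1])
E
```

```text
clock: 8.68
tool_pos: [0.5343, 0.1995, 0.068]
orientation: [0.004, 0.689, 0.724, 0.004]
force: [0.1, 0.3, 7.6]
finger_gap: 0.0539
[0.20001839 0.13921995 0.15318488] 0.05394724983847527 [ 0.16297733  0.42646247  1.68528223 -0.00186228  1.01788651 -1.45659204]
```

View pics/wrist10.png

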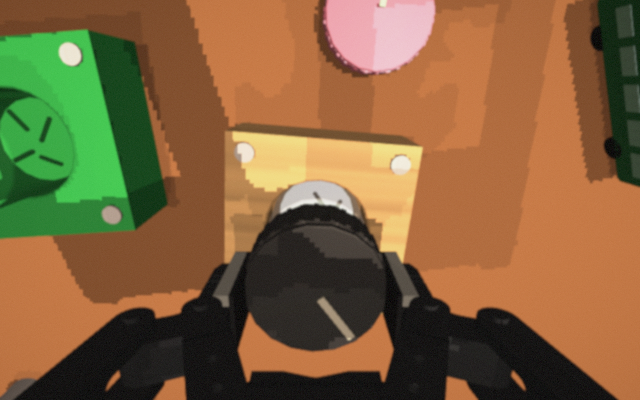

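The cap line stays at (322,298)–(350,337) in the wrist frame while the holder rotates, so the cap is turning with the jaws. I'll continue.

```bash
python3 -m jog '[0,0,1,0,0,-0.1,0.3, 0,0,1,0,0,-0.2,0.3, 0,0,1,0,0,-0.3,0.3, 0,0,1,0,0,-0.4,0.3, 0,0,1,0,0,-0.5,0.3, 0,0,1,0,0,-0.6,0.3, 0,0,1,0,0,-0.7,0.3, 0,0,1,0,0,-0.8,0.3, 0,0,1,0,0,-0.8,0.3]'
python3 - <<'E'
from h import *
o=ctrl.get_obs();print(o["wrist_torque"],o["finger_gap"],o["joint_positions"])
s=ctrl.snapshot("wrist");cv2.imwrite("pics/wrist11.png",s["pixels"][:,:,::-1])
s=ctrl.snapshot("side");cv2.imwrite("pics/side11.png",cv2.resize(s["pixels"][130:190,280:360,::-1],None,fx=8,fy=8,interpolation=cv2.INTER_CUBIC))
E
```

```text
clock: 9.85
tool_pos: [0.5347, 0.2006, 0.0692]
orientation: [0.006, 0.353, 0.936, 0.003]
force: [-3.6, 3.0, 11.9]
finger_gap: 0.0539
[0.40871269 0.76585285 0.01781273] 0.053931010283219026 [ 1.63828354e-01  4.24823529e-01  1.68458887e+00 -4.57853239e-04
  1.01786871e+00 -2.25686514e+00]
```

View pics/wrist11.png

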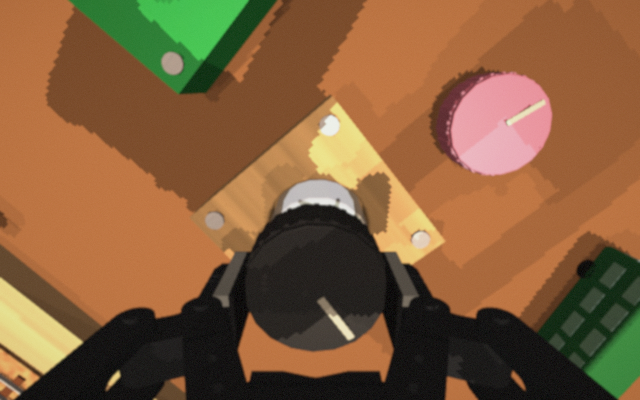

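View pics/side11.png

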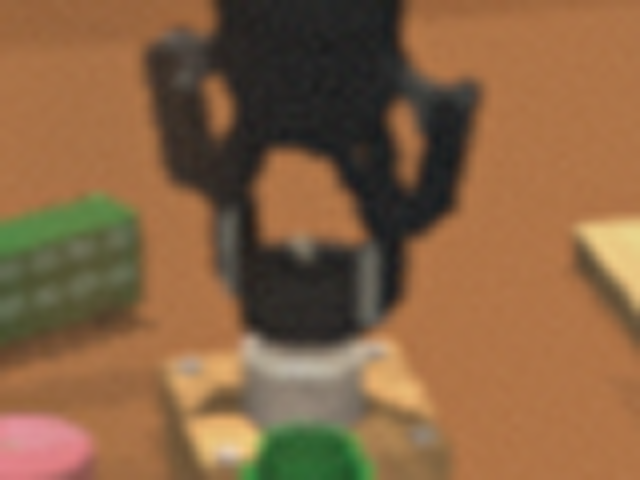

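In total the cap has turned about 1.3 rad with the jaws, the residual torque about z is about 0, and the cap is still down. I'll lift slowly and check that the jar stays home.

```bash
python3 -m jog '[1,-1,0,0,0,0,0.3, 1,-1,-2,0,0,0,0.3, 1,-1,-4,0,0,0,0.3, 1,-1,-6,0,0,0,0.3, 1,-1,-8,0,0,0,0.3, 1,-1,-8,0,0,0,0.3]'
python3 - <<'E'
from h import *
s=ctrl.snapshot("side");cv2.imwrite("pics/side12.png",cv2.resize(s["pixels"][130:190,280:360,::-1],None,fx=8,fy=8,interpolation=cv2.INTER_CUBIC))
E
```

```text
clock: 10.7
tool_pos: [0.5333, 0.2004, 0.0772]
orientation: [0.006, 0.353, 0.936, 0.003]
force: [-0.5, -0.0, -0.2]
finger_gap: 0.054
```

View pics/side12.png

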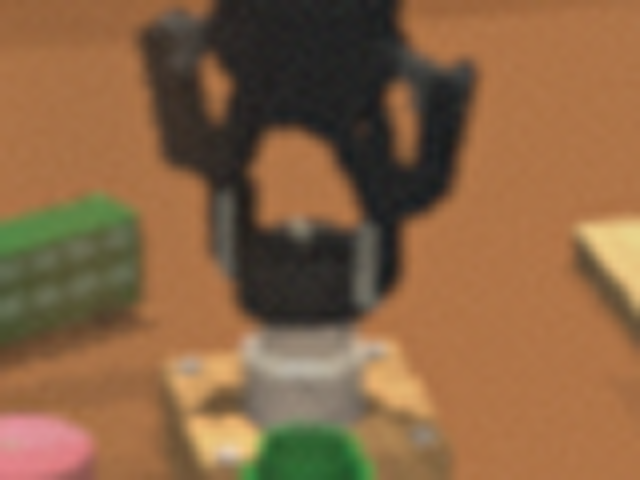

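The cap is free (lateral and vertical force about 0), the neck shows at (308,335), and the jar shoulder has not moved. I'll lift another 30 mm.

```bash
python3 -m jog '[0,0,-3,0,0,0,0.3, 0,0,-7,0,0,0,0.3, 0,0,-12,0,0,0,0.3, 0,0,-18,0,0,0,0.3, 0,0,-24,0,0,0,0.3, 0,0,-28,0,0,0,0.3, 0,0,-30,0,0,0,0.3, 0,0,-30,0,0,0,0.3, 0,0,-30,0,0,0,0.3]'
python3 - <<'E'
from h import *
s=ctrl.snapshot("side");cv2.imwrite("pics/side13.png",cv2.resize(s["pixels"][130:190,280:360,::-1],None,fx=8,fy=8,interpolation=cv2.INTER_CUBIC))
b=cv2.cvtColor(s["pixels"],cv2.COLOR_RGB2GRAY)
for z in (.099,.124): print('pred rim/cap centre px',z,proj(s,[.531,.199,z]))
t=ctrl.snapshot("top");cv2.imwrite("pics/top13.png",t["pixels"][:,:,::-1])
o=ctrl.get_obs();print(o["joint_vel"].round(4),o["force"],o["finger_gap"])
E
```

```text
clock: 11.88
tool_pos: [0.5326, 0.2003, 0.1069]
orientation: [0.006, 0.353, 0.936, 0.003]
force: [0.0, -0.3, -0.3]
finger_gap: 0.0539
pred rim/cap centre px 0.099 (np.float64(317.7488020189313), np.float64(164.6330303004683))
pred rim/cap centre px 0.124 (np.float64(317.84631935900154), np.float64(157.42330013323948))
[-0.001   0.0015 -0.0012 -0.0008 -0.0007  0.0016] [ 0.35273351 -0.3915057   0.13996929] 0.053745062204199404
```

View pics/side13.png

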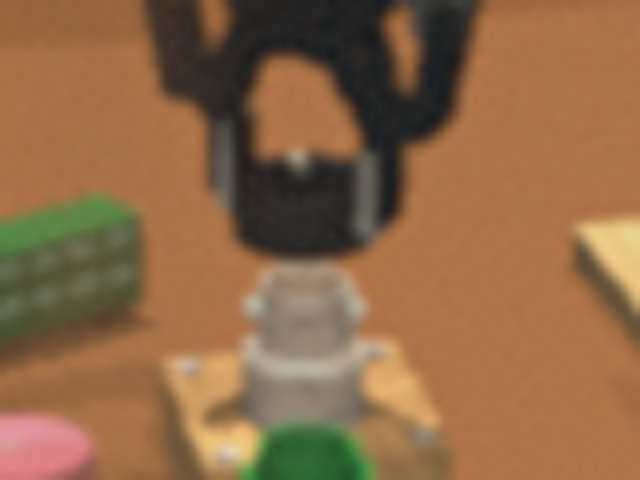

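View pics/top13.png

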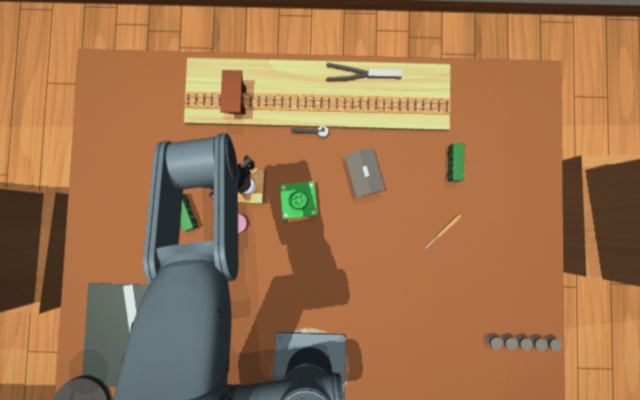

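The cap is level at crop (315,205). Its lower edge is at z ≈ 0.121, about 22 mm above the rim, so its centre is about 34 mm above. The jar rim is at row ~164, where 164.6 is predicted for the jar fully home. The shed, buses and scriber are where they were in the first picture, and the arm is still. I'll hand in.

```bash
python3 -c "
from workcell import ctrl
print(ctrl.close_job()); o=ctrl.get_obs(); print(o['clock'],o['finger_gap'],o['tool_pos'])"
```

```text
the job is handed in; nothing more can be done
None
the job is handed in; nothing more can be done
```

I pressed the jar home by its cap, unscrewed the cap about 1.3 rad (75°) counter-clockwise, lifted it straight up and handed in at about 12 s. The system reports no verdict.

**Last checks:**
- **Cap:** It was still gripped (gap 53.7 mm), level, and about 34 mm above the rim at its centre. It was within about 2 mm of my estimate of the jar's axis. The outside force was about 0 and the arm was still.
- **Jar:** Its rim and shoulder were at the fully-home position in the side view.
- **Rest of the scene:** By eye, the shed, scriber and buses were where they started. One bus was partly hidden by the arm in the last top view.

**What went wrong or disagreed:**
- **First grasp:** It was too high and slipped off onto the cap top. The fingertips looked about 15–25 mm higher relative to the reported TCP than the text says (about 20 mm higher than I expected). The press was finished with the fingers on the cap top, at 19 N, and I then regrasped about 28 mm lower.
- **Press depth:** The side view showed about 9.3 mm of travel out of 10 mm. That was from the image only, as the jar joint cannot be read directly.

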